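# Put the gauge test stand on line: unlock, shift and relock its selector lever

### The job

Put the gauge test stand on line. Push the yellow tab of the lock slide outward, away from the lever, to free the lever; push the lever by its red grip away from you, through its first click at the yellow mark and on to its far stop at the green mark; then push the yellow tab all the way back in, so that the slide locks the lever there. Push gently, do not force, squeeze or strike the stand, and leave the loose parts and tools where they lie.

Things in the scene. Friction and masses are not known exactly. Their poses are not given: they have to be found in the camera images.
- test_stand: Fixed gauge test stand, base plate 250 x 275 x 12 mm. Origin on the bench straight below the lever's pivot; x points away from the robot to the two upright gauges (at x 108 to 129 mm, 153 mm high), y left to the lock slide, z up; turned about z up to 0.4 rad either way. Base spans x -100..150, y -110..165 mm. Gate plate and lock bed (y to 169 mm) 76 mm high, rails and screws on them to 90 mm.
- selector_lever (a joint): Lever angle; pivot 35 mm up, axis along stand's y. 0 (start): leans 0.35 rad to -x, near stop, red mark. 0.35: upright, first detent, yellow mark. 0.7: leans 0.35 rad to +x, second stop, green mark. Spring detents hold all three: about 8 N at the grip leaves the near stop, 6 N the first detent; past each hump (0.18, 0.53) it snaps on to the next. Locked, it has 0.05 rad of play at an end stop.
- grip_center (a point): Centre of the lever's red cross grip, a bar 27 mm in diameter and 66 mm long along the stand's y that revolves freely, 120 mm from the pivot on an 11 mm shaft. About 148 mm above the bench at either stop, 155 mm at the first detent; travels along the stand's x from -41 to +41 mm, at y = 0.
- lock_slide (a joint): Travel of the lock slide along the stand's +y (m). 0: fully in, its 16 mm wide dark tongue bars the middle of the lever's slot; 0.032: fully out. The lever is free beyond 0.018. It can go in only while the lever is at an end stop. Held by friction: about 3 N moves it and it stays where it is left.
- tab_center (a point): Centre of the upright yellow tab on the lock slide, 30 mm (stand's x) x 8 mm (y) x 38 mm high, from 82 to 120 mm above the bench, pushed on its broad faces. At stand's x = 0, y = 110 mm with the slide in, 142 mm with it out. The slide beside it is 81 mm high, its screw heads 88 mm.
- plug_brass: Loose brass plug, 26 x 26 x 31 mm, standing on the stand's base plate to the right of the valve. Origin at the centre of its underside. Leave alone.
- cap_blue: Loose fitting with a blue cap, 23 x 25 x 42 mm, standing on the base plate to the right of the valve. Origin at the centre of its underside. Leave alone.
- screwdriver: Loose screwdriver with a red handle, 28 x 200 x 29 mm, lying on the bench to the right of the stand. Origin under its middle. Leave alone.
- o_ring_tin: Loose round tin, 70 mm across, 26 mm high, on the bench left of the stand. Origin at the centre of its underside. Leave alone.
- tape_yellow: Loose tape roll with a white disc on top and a yellow core, 52 mm across, 13 mm high, on the bench behind and left of the stand. Origin at the centre of its underside. Leave alone.

How it is judged (in metres and radians):
On the way, in this order (a step that is already met when the one before it is completed fails the run):
1. the lock slide is drawn clear of the slot with the lever still at its near stop (value of joint lock_slide above 0.018 m and value of joint selector_lever below 0.1 rad), for 0.1 s.
2. the lever is past its first detent and at its second stop, with the slide still out (value of joint selector_lever above 0.64 rad and value of joint lock_slide above 0.012 m), for 0.2 s.
At the end, for the whole second after the job is handed in: The lever rests at its second stop (within 0.06 rad), the lock slide is fully in (within 6 mm) so that it locks the lever there, both at rest, and the five loose things are within 20 mm of where they stood (value of joint selector_lever above 0.64 rad and value of joint lock_slide below 0.006 m and distance of each of plug_brass, cap_blue, screwdriver, o_ring_tin, tape_yellow from where it was at the start of the episode below 0.02 m and velocity of joint selector_lever between -0.05 and 0.05 rad/s and velocity of joint lock_slide between -0.005 and 0.005 m/s); the robot touches nothing.
It fails at once if the stand is forced, squeezed or struck with more than 40 N (contact force between any of the fingers, the arm and test_stand above 40 N).
It fails at once if a loose part or tool is carried off or pushed more than 20 mm (distance of any of plug_brass, cap_blue, screwdriver, o_ring_tin, tape_yellow from where it was at the start of the episode above 0.02 m).
It also fails if it takes over 53 s, if anything falls off the work surface, if the arm or the gripper's body presses on something with over 40 N, if the wrist force passes 120 N, or if a joint passes its speed limit or range.

### The arm

A 6-joint arm with a two-finger parallel gripper is mounted at the origin on a cart in front of the work surface, level with it; the furniture and walls round the work are solid. World frame = base frame: x ahead of the robot, y to its left, z up, the work surface at z = 0. Lengths are in mm, angles in rad, forces in N, time in s.
With the tool pointing down it reaches from about 250 to 850 mm from the base axis. Payload 12.5 kg.
Tool frame: the origin (TCP) lies at the very end of the fingers, on their centre line; the grasp point (between the pads) lies 19 mm behind it; z points along the fingers, y is the direction in which the jaws open and shut (so a half turn about z gives the same grasp; the last joint's range is limited). The gripper opens to 93 mm and grips with 3 to 60 N. Pads are 15 mm wide; open, the fingers measure 128 mm over their backs; the gripper's body (75 mm by 188 mm) begins 65 mm behind the grasp point.
Start: joints at [-1.402, 0.351, 1.652, -0, 1.139, -0.085], TCP at [138.117, -532.361, 218.633] pointing down, gripper open.
Joint ranges: [-2.75, 2.75], [-0.79, 2.1], [0.01, 2.65], [-1.57, 4.71], [0.07, 3.14], [-2.87, 2.87]. Speed limits (rad/s): [2.22, 2.22, 2.79, 3.14, 3.14, 3.14].

### API

Orientations are given as a unit quaternion [x, y, z, w].
In Python, from workcell import * gives the robot as it stands.
- The arm moves only by the tool servo_tool, never from a script. Its argument "motion" is a list that holds one entry, the list of rows, each a list of 7 numbers: the shift along the tool's x, y, z in m, then the turn, a rotation vector about the tool's x, y, z in rad, then the finger opening in m, from 0 to 0.093. A call has 1 to 8 rows; each row is the pose to reach, as a shift and turn from the pose commanded when the call began, along the tool's axes at that moment; what a row does not reach only later rows make up. A row lasts 1/10 s, in which the tool goes at most 50 mm and 8.59 degrees, less where a joint would pass 70% of its speed; a pose out of reach is approached as far as the arm can. A call with a gripper value outside its range is refused whole. The fingers move at their own pace and stop on an object; "squeeze" is the grip in N (left out, the last holds). Time passes only in rows, so rows that repeat a pose let the fingers close. It gives the time, the measured TCP pose, the force and the opening at its end, in the units of the state.
- get_state(): the state, without advancing time (a new reading comes with each control period).
- capture(name): name is "scene" or "top"; returns (picture, depth): 384x512x3 uint8, blue, green, red; 384x512 float32, mm along the optical axis (not along the pixel's ray), 0 where there is no reading.
- camera_info(name): a dict with "fx", "fy", "cx", "cy" (pixels), "R" (3x3) and "t" (3): a world point X has camera coordinates R X + t. Camera axes: x right, y down, z forward; pixel columns grow to the right and rows downward; lengths in mm; the calibration is good to about 2 mm. A picture is of the moment at which its call begins. camera_info takes no time and is no camera call.
- finish_job(): hands the job in, once; it reports no verdict.
The state is a dict: "clock": time; "qpos": joint angles; "qvel": joint speeds; "joint_efforts": joint torques, N m; "tool_pos": TCP position; "ee_rot": TCP orientation; "ft_force": force on the tool from outside, world axes, zero at the start; "moment": the same for the moment, N m; "width": opening from 0.0 (shut) to 1.0 (fully open).
Only numpy, scipy, OpenCV 4.12 (cv2) and the standard library are available. Lean on these libraries where they do the work, as an engineer would, in place of code of your own. Each camera call takes 0.05 s, during which the arm holds its last target.

## Working session

There is one attempt and no reset: what is moved stays moved. The work goes in short steps, Python scripts to look and compute and a tool call to move; the robot and the scene stay as the last step left them, time stands still between calls to the robot, and variables do not carry over. Pictures are saved under pics/ and viewed, and the job is handed in when it is done.

Besides the shell and the picture viewer there is one more tool, called as name(argument=value, ...), one argument or row to a line, values as JSON. servo_tool: Moves the arm, as the interface text tells. Its arguments: {"type":"object","properties":{"motion":{"type":"array","items":{"type":"array","items":{"type":"array","items":{"type":"number"}}}},"squeeze":{"type":"number"}},"required":["motion"]}

```bash
mkdir -p pics; python3 - <<'E'
from workcell import *
import cv2,numpy as np
for n in("scene","top"):
    p,d=capture(n); cv2.imwrite(f"pics/{n}0.png",p); np.save(f"pics/{n}0.npy",d)
    c=camera_info(n); print(n,c)
print(get_state())
E
```

```text
scene {'fx': 445.2304137757834, 'fy': 445.2304137757834, 'cx': 255.0287127300953, 'cy': 190.56677575377253, 'R': array([[-0.76223304, -0.64729065, -0.00395067],
       [-0.32985788,  0.39366917, -0.85803168],
       [ 0.55695114, -0.65271694, -0.51358158]]), 't': array([ 440.64697594,  290.92072141, 1364.30685435])}
top {'fx': 373.985134624684, 'fy': 373.985134624684, 'cx': 253.79390956199458, 'cy': 187.8727699419781, 'R': array([[ 0.01088195, -0.99993747, -0.0025748 ],
       [-0.98008697, -0.01015529, -0.19830886],
       [ 0.19827032,  0.00468152, -0.9801362 ]]), 't': array([  -3.41970563,  587.79871189, 1055.20939983])}
{'clock': 0.1, 'qpos': array([-1.40160278e+00,  3.51158731e-01,  1.65233118e+00, -2.50472235e-06,
        1.13909142e+00, -8.46005432e-02]), 'qvel': array([-0.00028888, -0.00183636, -0.00162362,  0.00072505, -0.00011222,
        0.00049854]), 'joint_efforts': array([ 2.50986077e-04, -4.98027599e+01, -2.85703522e+01,  6.99891360e-02,
        2.38467712e-02, -3.25859719e-05]), 'tool_pos': array([ 138.06726194, -532.08483402,  218.17919016]), 'ee_rot': array([ 9.91959181e-01,  1.26557255e-01, -2.20387454e-05, -4.93848423e-04]), 'ft_force': array([ 0.27890488,  0.40960506, -0.41635474]), 'moment': array([ 0.05200491, -0.00622383, -0.05791425]), 'width': 0.9978763535315867}
```

View pics/scene0.png

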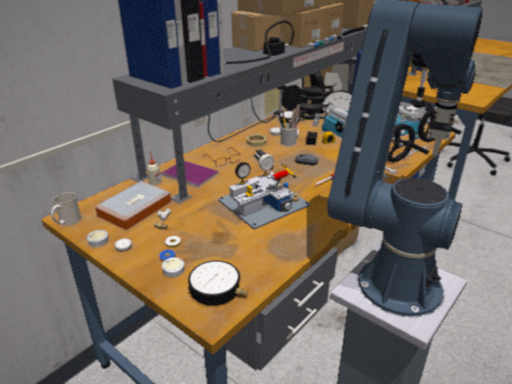

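View pics/top0.png

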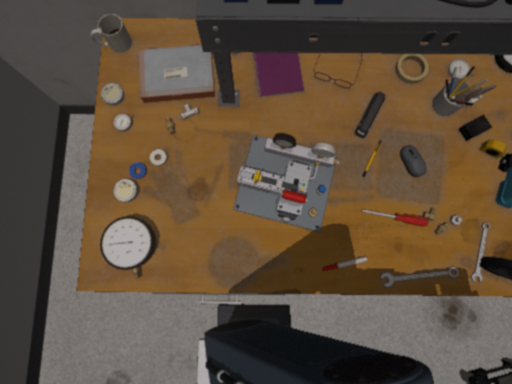

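The top view shows the stand around pixel (285,185), with the red grip near (294,197) and the yellow tab near (257,177). I'll measure these next and zoom in.

```bash
cat > h.py <<'E'
from workcell import *
import cv2,numpy as np
def ray(n,u,v,z):
    c=camera_info(n); R=np.array(c["R"]);t=np.array(c["t"])
    d=R.T@np.array([(u-c["cx"])/c["fx"],(v-c["cy"])/c["fy"],1]); o=-R.T@t
    return o+d*(z-o[2])/d[2]
def dep(n,u,v,D):
    c=camera_info(n); R=np.array(c["R"]);t=np.array(c["t"])
    z=D[int(round(v)),int(round(u))]
    return R.T@(np.array([(u-c["cx"])/c["fx"]*z,(v-c["cy"])/c["fy"]*z,z])-t)
def pts(n,D,mask):
    c=camera_info(n); R=np.array(c["R"]);t=np.array(c["t"])
    v,u=np.nonzero(mask&(D>0)); z=D[v,u]
    return ((np.stack([(u-c["cx"])/c["fx"]*z,(v-c["cy"])/c["fy"]*z,z],1)-t)@R)
def masks(p):
    h=cv2.cvtColor(p,cv2.COLOR_BGR2HSV); H,S,V=[h[...,i].astype(int) for i in range(3)]
    red=((H<6)|(H>174))&(S>170)&(V>90)
    yel=(H>20)&(H<34)&(S>150)&(V>110)
    return red,yel
E
python3 - <<'E'
from h import *
for n,(x0,x1,y0,y1) in dict(top=(225,350,125,235),scene=(210,320,145,230)).items():
    p=cv2.imread(f"pics/{n}0.png");D=np.load(f"pics/{n}0.npy")
    cv2.imwrite(f"pics/{n}0z.png",cv2.resize(p[y0:y1,x0:x1],None,fx=6,fy=6,interpolation=cv2.INTER_CUBIC))
    for nm,m in zip(("red","yel"),masks(p)):
        m=m.astype(np.uint8); k,l,s,ce=cv2.connectedComponentsWithStats(m)
        for i in range(1,k):
            if x0<ce[i][0]<x1 and y0<ce[i][1]<y1 and s[i][4]>4:
                P=pts(n,D,l==i); print(n,nm,s[i],ce[i].round(1),np.median(P,0).round(),P.min(0).round(),P.max(0).round())
                if nm=="red": print("  ray148",ray(n,*ce[i],155).round(1))
                else: print("  ray", ray(n,*ce[i],110).round(1))
E
```

```text
top red [283 191  23  11 172] [293.9 196.1] [ 546. -106.  160.] [ 533. -136.  151.] [560. -76. 167.]
  ray148 [ 546.7 -106.3  155. ]
top yel [254 170   8  11  53] [257.2 175.9] [613.  -6. 117.] [601. -18.  83.] [627.   2. 123.]
  ray [612.6  -6.7 110. ]
scene red [274 170  14  10  83] [280.3 174.3] [539. -99. 157.] [ 526. -135.  142.] [556. -71. 166.]
  ray148 [ 540.5 -101.8  155. ]
scene yel [283 166  10   9  22] [288.  170.1] [ 697. -370.    9.] [ 662. -393.    4.] [ 744. -346.   14.]
  ray [ 587.1 -214.6  110. ]
scene yel [246 185   7  11  47] [248.9 190.7] [611.  -5. 100.] [596. -11.  81.] [629.   7. 125.]
  ray [601.7   6.4 110. ]
```

```bash
ls pics
```

```text
scene0.npy
scene0.png
scene0z.png
top0.npy
top0.png
top0z.png
```

View pics/top0z.png

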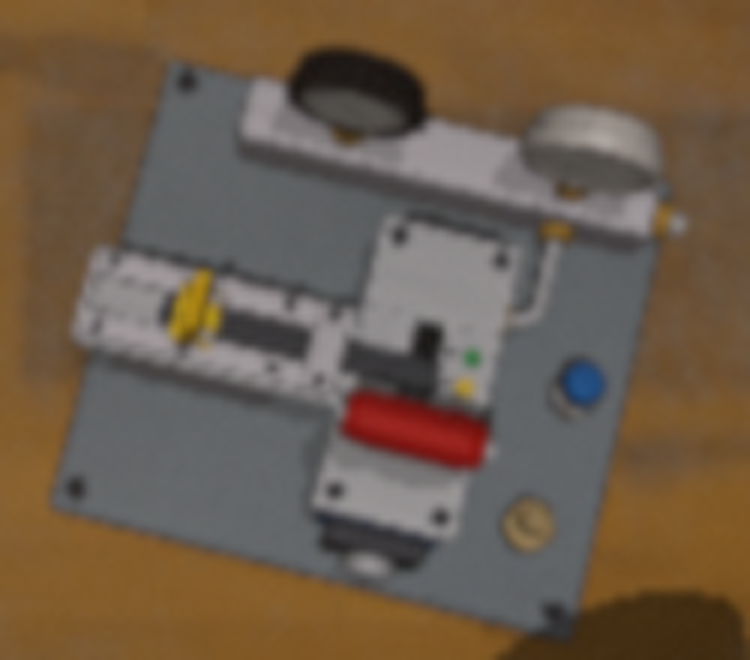

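View pics/scene0z.png

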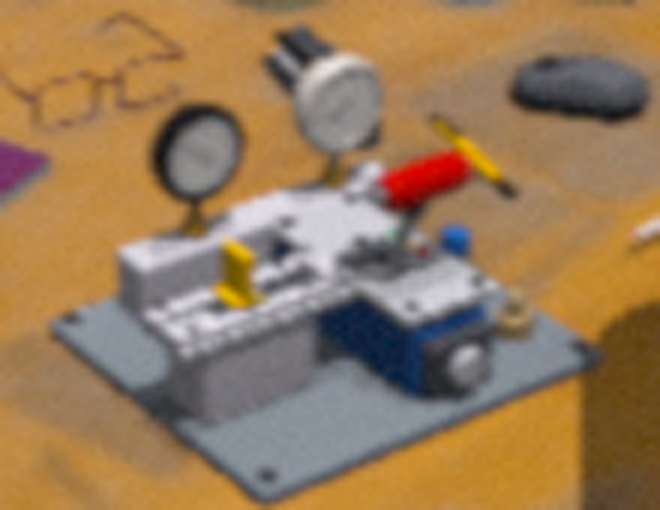

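```bash
python3 - <<'E'
from h import *
cs={'FL(150,165)':(172,62),'NL(-100,165)':(52,507),'NR(-100,-110)':(573,635)}
W={k:ray("top",225+(u+.5)/6-.5,125+(v+.5)/6-.5,12) for k,(u,v) in cs.items()}
for k in W: print(k,W[k].round(1))
a,b,c=W.values()
print(np.linalg.norm(a-b),np.linalg.norm(b-c))
print("yaw x",np.arctan2(*(a-b)[[1,0]]),"yaw y",np.arctan2(-(b-c)[0],(b-c)[1]))
S=np.array([[150,165],[-100,165],[-100,-110]],float);Q=np.array([a,b,c])[:,:2]
Sm,Qm=S.mean(0),Q.mean(0);A=S-Sm;B=Q-Qm
yaw=np.arctan2((A[:,0]*B[:,1]-A[:,1]*B[:,0]).sum(),(A*B).sum());R=np.array([[np.cos(yaw),-np.sin(yaw)],[np.sin(yaw),np.cos(yaw)]])
o=Qm-R@Sm;print("yaw",yaw,"origin",o,"res",(Q-(S@R.T+o)).round(1).tolist())
print("pred grip",o+R@[-41,0],"tab",o+R@[0,110])
p=cv2.imread("pics/top0.png");r,y=masks(p);D=np.load("pics/top0.npy")
m=r.copy();m[:190]=0;m[205:]=0;m[:,:280]=0;m[:,310:]=0
v,u=np.nonzero(m);d=np.array([ray("top",a,b,158)[:2] for a,b in zip(u,v)])
w,V=np.linalg.eigh(np.cov(d.T));ax=V[:,1];ax*=np.sign(ax[1]);print("grip axis yaw",np.arctan2(-ax[0],ax[1]),"centre z158",d.mean(0))
E
```

```text
FL(150,165) [770.1   6.7  12. ]
NL(-100,165) [530.2  65.4  12. ]
NR(-100,-110) [ 467.6 -199.6   12. ]
246.9996031638153 272.3063832422204
yaw x -0.2402125765859903 yaw y -0.23172641590580345
yaw -0.23500442759263723 origin [ 588.40995284 -117.69623453] res [[-2.6, -1.2], [0.6, -0.6], [2.1, 1.8]]
pred grip [ 548.53690712 -108.14949558] tab [614.0231549  -10.71977038]
grip axis yaw -0.2307046948401389 centre z158 [ 546.20701641 -105.99360628]
```

servo_tool(
  motion=[
    [[0.025, -0.0165, 0, 0, 0, 0.06, 0.04], [0.062, -0.041, 0, 0, 0, 0.12, 0.04], [0.1, -0.066, 0, 0, 0, 0.18, 0.04], [0.138, -0.091, 0, 0, 0, 0.24, 0.04], [0.175, -0.115, 0, 0, 0, 0.3, 0.04], [0.213, -0.14, 0, 0, 0, 0.36, 0.04], [0.25, -0.1645, 0, 0, 0, 0.43, 0.04], [0.285, -0.1875, 0, 0, 0, 0.489, 0.04]],
  ],
)

```text
clock: 0.9
tool_pos: [367.8, -277.6, 218.6]
ee_rot: [0.993, -0.119, -0.0, -0.0]
ft_force: [0.5, 0.0, 0.7]
width: 0.434
```

```bash
cat >> h.py <<'E'
from scipy.spatial.transform import Rotation as Ro
YAW=-0.235; O=np.array([587.5,-116.5]); C,S_=np.cos(YAW),np.sin(YAW); RS=np.array([[C,-S_],[S_,C]])
def rep(tgt=None):
    s=get_state();p=s["tool_pos"];R=Ro.from_quat(s["ee_rot"])
    M=R.as_matrix();print("t",s["clock"],"tcp",p.round(1),"yaw",round(float(np.arctan2(M[1,0],M[0,0])),4),"z",M[:,2].round(3),"stand xy",(RS.T@(p[:2]-O)).round(1),"F",s["ft_force"].round(1),"Fs",(RS.T@s["ft_force"][:2]).round(1),"w",round(s["width"]*93,1),"q6",s["qpos"][[0,5]].round(2))
    if tgt is not None:
        w=np.array([*(O+RS@np.array(tgt[:2],float)),tgt[2]]);print("shift tool mm",(M.T@(w-p)).round(1))
E
python3 -c "
from h import *
rep((0,110,200))"
```

```text
t 0.9 tcp [ 367.8 -277.6  218.6] yaw -0.2379 z [-0.  0. -1.] stand xy [-176.2 -207.8] F [0.5 0.  0.7] Fs [0.5 0.2] w 40.3 q6 [-0.75  1.06]
shift tool mm [ 175.2 -318.3   18.6]
```

servo_tool(
  motion=[
    [[0.022, -0.04, 0, 0, 0, 0, 0.04], [0.045, -0.081, 0, 0, 0, 0, 0.04], [0.067, -0.122, 0, 0, 0, 0, 0.04], [0.09, -0.163, 0, 0, 0, 0, 0.04], [0.112, -0.204, 0, 0, 0, 0, 0.04], [0.135, -0.245, 0, 0, 0, 0, 0.04], [0.157, -0.285, 0, 0, 0, 0, 0.04], [0.175, -0.318, 0, 0, 0, 0, 0.04]],
  ],
)

```text
clock: 1.7
tool_pos: [612.3, -8.7, 218.2]
ee_rot: [0.993, -0.117, -0.0, -0.0]
ft_force: [-0.2, -0.3, -0.1]
width: 0.429
```

servo_tool(
  motion=[
    [[0, 0, 0, 0, 0, 0, 0.04], [0, 0, 0.02, 0, 0, 0, 0.04], [0, 0, 0.04, 0, 0, 0, 0.04], [0, 0, 0.06, 0, 0, 0, 0.04], [0, 0, 0.078, 0, 0, 0, 0.04], [0, 0, 0.078, 0, 0, 0, 0.04]],
  ],
)

```text
clock: 2.3
tool_pos: [609.4, -11.2, 138.2]
ee_rot: [0.993, -0.118, -0.002, 0.0]
ft_force: [-0.6, 0.8, -0.2]
width: 0.432
```

```bash
python3 - <<'E'
from h import *
rep((0,110,98))
for n,(x0,x1,y0,y1) in dict(top=(215,340,115,225),scene=(200,310,120,230)).items():
    p,D=capture(n)
    cv2.imwrite(f"pics/{n}1z.png",cv2.resize(p[y0:y1,x0:x1],None,fx=5,fy=5,interpolation=cv2.INTER_CUBIC))
E
```

```text
t 2.3 tcp [609.4 -11.2 138.2] yaw -0.2356 z [-0.005  0.    -1.   ] stand xy [ -3.2 107.5] F [-0.6  0.8 -0.2] Fs [-0.8  0.6] w 40.2 q6 [-0.09  1.71]
shift tool mm [ 3.4 -2.5 40.2]
```

View pics/scene1z.png

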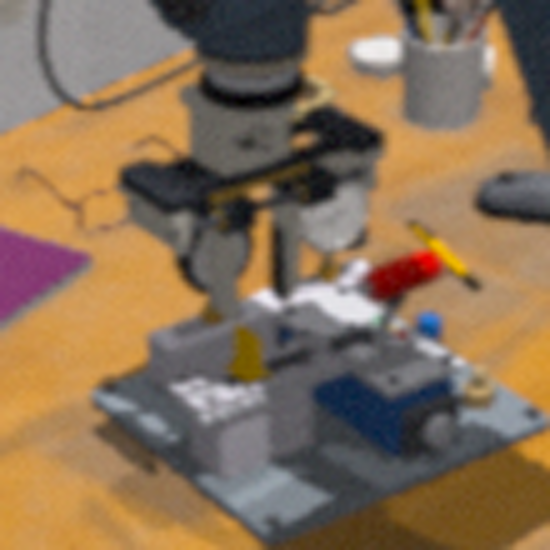

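View pics/top1z.png

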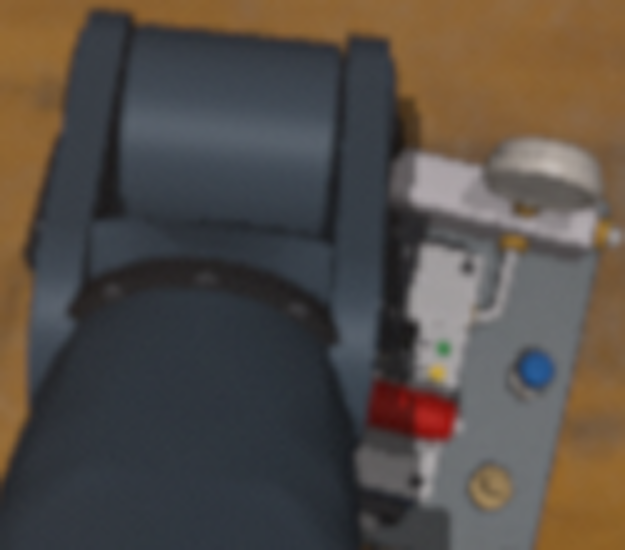

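The scene view shows the fingers either side of the yellow tab (tab at crop pixel (245,355)). The measured pose matches within 3 mm, so I'll lower over the tab.

servo_tool(
  motion=[
    [[0.002, -0.001, 0.01, 0, 0, 0, 0.04], [0.003, -0.002, 0.02, 0, 0, 0, 0.04], [0.003, -0.002, 0.03, 0, 0, 0, 0.04], [0.003, -0.002, 0.037, 0, 0, 0, 0.04], [0.003, -0.002, 0.037, 0, 0, 0, 0.04], [0.003, -0.002, 0.037, 0, 0, 0, 0.04]],
  ],
)

```text
clock: 3.0
tool_pos: [614.6, -9.6, 103.6]
ee_rot: [0.993, -0.117, -0.0, 0.0]
ft_force: [-0.4, 0.1, 0.3]
width: 0.428
```

```bash
python3 -c "
from h import *
rep((0,110,98))"
```

```text
t 3.0 tcp [614.6  -9.6 103.6] yaw -0.2352 z [-0.  0. -1.] stand xy [  1.4 110.3] F [-0.4  0.1  0.3] Fs [-0.4  0. ] w 39.8 q6 [-0.09  1.71]
shift tool mm [-1.4  0.3  5.6]
```

servo_tool(
  motion=[
    [[-0.001, -0.004, 0.002, 0, 0, 0, 0.04], [-0.001, -0.008, 0.004, 0, 0, 0, 0.04], [-0.001, -0.011, 0.004, 0, 0, 0, 0.04], [-0.001, -0.013, 0.004, 0, 0, 0, 0.04], [-0.001, -0.015, 0.004, 0, 0, 0, 0.04], [-0.001, -0.017, 0.004, 0, 0, 0, 0.04], [-0.001, -0.02, 0.004, 0, 0, 0, 0.04], [-0.001, -0.023, 0.004, 0, 0, 0, 0.04]],
  ],
)

```text
clock: 3.8
tool_pos: [619.0, 12.9, 99.7]
ee_rot: [0.993, -0.117, 0.0, 0.0]
ft_force: [-0.1, -2.8, -0.2]
width: 0.431
```

servo_tool(
  motion=[
    [[0, -0.003, 0, 0, 0, 0, 0.04], [0, -0.006, 0, 0, 0, 0, 0.04], [0, -0.009, 0, 0, 0, 0, 0.04], [0, -0.012, 0, 0, 0, 0, 0.04], [0, -0.015, 0, 0, 0, 0, 0.04], [0, -0.018, 0, 0, 0, 0, 0.04], [0, -0.018, 0, 0, 0, 0, 0.04]],
  ],
)

```text
clock: 4.5
tool_pos: [623.2, 31.1, 99.6]
ee_rot: [0.993, -0.117, -0.0, -0.0]
ft_force: [-0.2, 0.3, -0.2]
width: 0.431
```

```bash
python3 - <<'E'
from h import *
rep((0,142,98))
for n,(x0,x1,y0,y1) in dict(top=(215,340,115,225),scene=(200,310,120,230)).items():
    p,D=capture(n)
    cv2.imwrite(f"pics/{n}2z.png",cv2.resize(p[y0:y1,x0:x1],None,fx=5,fy=5,interpolation=cv2.INTER_CUBIC))
E
```

```text
t 4.5 tcp [623.2  31.1  99.6] yaw -0.235 z [-0.  0. -1.] stand xy [  0.4 151.8] F [-0.2  0.3 -0.2] Fs [-0.3  0.2] w 40.1 q6 [-0.02  1.78]
shift tool mm [-0.4  9.8  1.6]
```

View pics/scene2z.png

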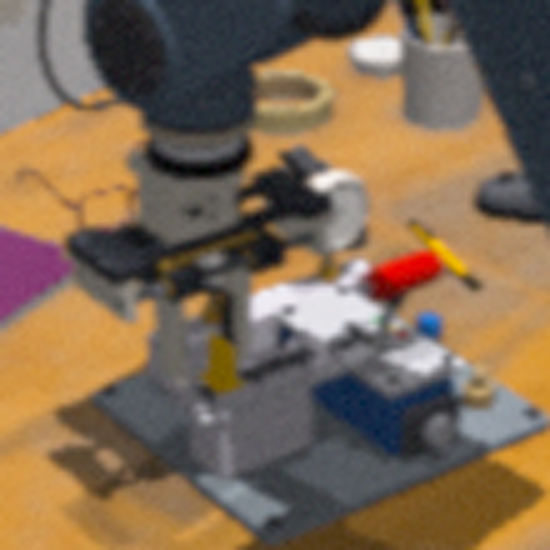

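The tab has moved out in the scene view (crop (225,360), was (245,355)). The force was about 3 N while it slid. I'll push a little further, back off and lift.

servo_tool(
  motion=[
    [[0, -0.0015, 0, 0, 0, 0, 0.04], [0, -0.003, 0, 0, 0, 0, 0.04], [0, -0.003, 0, 0, 0, 0, 0.04], [0, 0.004, 0, 0, 0, 0, 0.04], [0, 0.01, 0, 0, 0, 0, 0.04], [0, 0.01, 0, 0, 0, 0, 0.04]],
  ],
)

```text
clock: 5.2
tool_pos: [620.8, 19.9, 99.7]
ee_rot: [0.993, -0.118, 0.0, -0.0]
ft_force: [0.0, 0.3, -1.0]
width: 0.428
```

servo_tool(
  motion=[
    [[0, 0, -0.02, 0, 0, 0, 0.04], [0, 0, -0.045, 0, 0, 0, 0.04], [0, 0, -0.075, 0, 0, 0, 0.04], [0, 0, -0.105, 0, 0, 0, 0.04], [0, 0, -0.115, 0, 0, 0, 0.04], [0, 0, -0.115, 0, 0, 0, 0.04]],
  ],
)

```text
clock: 5.8
tool_pos: [621.3, 20.7, 215.7]
ee_rot: [0.993, -0.117, 0.001, -0.0]
ft_force: [-0.4, -0.4, -1.6]
width: 0.431
```

```bash
python3 - <<'E'
from h import *
rep((-85,0,215))
E
```

```text
t 5.8 tcp [621.3  20.7 215.7] yaw -0.2353 z [ 0.002 -0.    -1.   ] stand xy [  0.9 141.3] F [-0.4 -0.4 -1.6] Fs [-0.3 -0.5] w 40.1 q6 [-0.04  1.76]
shift tool mm [-85.9 141.3   0.4]
```

servo_tool(
  motion=[
    [[-0.015, 0.02, 0, 0, 0, 0, 0.025], [-0.035, 0.05, 0, 0, 0, 0, 0.025], [-0.055, 0.085, 0, 0, 0, 0, 0.025], [-0.075, 0.12, 0, 0, 0, 0, 0.025], [-0.086, 0.141, 0, 0, 0, 0, 0.025], [-0.086, 0.141, 0, 0, 0, 0, 0.025]],
  ],
)

```text
clock: 6.4
tool_pos: [502.3, -97.7, 213.2]
ee_rot: [0.993, -0.119, -0.001, -0.0]
ft_force: [0.7, 0.6, 0.2]
width: 0.271
```

```bash
python3 - <<'E'
from h import *
rep((-85,0,138))
for n,(x0,x1,y0,y1) in dict(scene=(200,310,120,230)).items():
    p,D=capture(n)
    cv2.imwrite(f"pics/{n}3z.png",cv2.resize(p[y0:y1,x0:x1],None,fx=5,fy=5,interpolation=cv2.INTER_CUBIC))
    y=masks(p)[1].astype(np.uint8); k,l,s,ce=cv2.connectedComponentsWithStats(y)
    for i in range(1,k):
        if 200<ce[i][0]<280 and 170<ce[i][1]<230 and s[i][4]>8:
            P=pts(n,D,l==i); q=np.median(P,0); print(s[i],ce[i],q, RS.T@(q[:2]-O))
    # outer face at tab z
E
```

```text
t 6.4 tcp [502.3 -97.7 213.2] yaw -0.2377 z [-0.003  0.001 -1.   ] stand xy [-87.2  -1.6] F [0.7 0.6 0.2] Fs [0.5 0.7] w 25.2 q6 [-0.28  1.53]
shift tool mm [ 2.4 -1.6 75.2]
[240 188   7  10  46] [243.15217391 193.02173913] [618.24308599  19.73964389  99.23233628] [ -1.8243534  139.65331947]
```

View pics/scene3z.png

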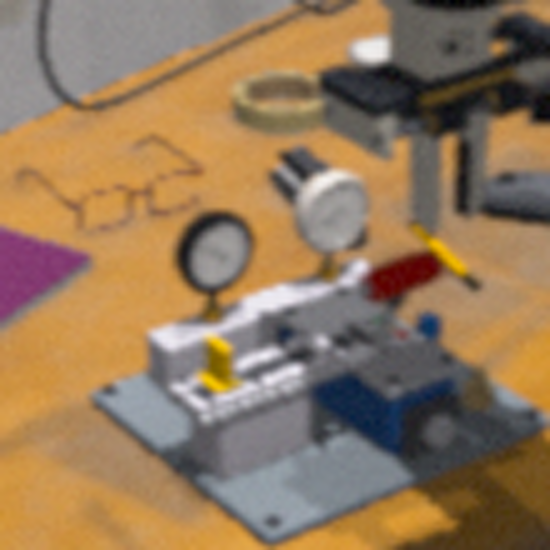

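The slide is out about 28 mm (tab at crop (218,362)) and the lever is still at its near stop. I'll lower in front of the grip.

servo_tool(
  motion=[
    [[0.001, -0.001, 0.02, 0, 0, 0, 0.025], [0.002, -0.001, 0.045, 0, 0, 0, 0.025], [0.002, -0.001, 0.065, 0, 0, 0, 0.025], [0.002, -0.001, 0.075, 0, 0, 0, 0.025], [0.002, -0.001, 0.075, 0, 0, 0, 0.025], [0.002, -0.001, 0.075, 0, 0, 0, 0.025]],
  ],
)

```text
clock: 7.05
tool_pos: [507.0, -95.5, 139.9]
ee_rot: [0.993, -0.117, 0.0, 0.0]
ft_force: [0.0, -0.3, -0.6]
width: 0.271
```

```bash
python3 - <<'E'
from h import *
rep((-62,0,138))
E
```

```text
t 7.05 tcp [507.  -95.5 139.9] yaw -0.2348 z [ 0. -0. -1.] stand xy [-83.1   1.6] F [ 0.  -0.3 -0.6] Fs [ 0.1 -0.3] w 25.2 q6 [-0.28  1.53]
shift tool mm [21.1  1.7  2. ]
```

Now I'll push along +x: approach gently, then cross the first hump.

servo_tool(
  motion=[
    [[0.005, 0.001, 0, 0, 0, 0, 0.025], [0.011, 0.001, 0, 0, 0, 0, 0.025], [0.015, 0.001, 0, 0, 0, 0, 0.025], [0.018, 0.001, 0, 0, 0, 0, 0.025], [0.021, 0.001, 0, 0, 0, 0, 0.025], [0.024, 0.001, 0, 0, 0, 0, 0.025], [0.027, 0.001, 0, 0, 0, 0, 0.025], [0.03, 0.001, 0, 0, 0, 0, 0.025]],
  ],
)

```text
clock: 7.85
tool_pos: [534.2, -103.5, 139.0]
ee_rot: [0.993, -0.117, -0.002, -0.0]
ft_force: [-6.1, -0.0, -0.3]
width: 0.269
```

servo_tool(
  motion=[
    [[0.003, 0, 0, 0, 0, 0, 0.025], [0.006, 0, 0, 0, 0, 0, 0.025], [0.009, 0, 0, 0, 0, 0, 0.025], [0.012, 0, 0, 0, 0, 0, 0.025]],
  ],
)

```text
clock: 8.25
tool_pos: [547.6, -106.7, 139.7]
ee_rot: [0.993, -0.117, 0.0, 0.0]
ft_force: [-1.1, -1.3, 0.9]
width: 0.265
```

```bash
python3 - <<'E'
from h import *
rep((-21,0,138))
E
```

```text
t 8.25 tcp [ 547.6 -106.7  139.7] yaw -0.2351 z [ 0.001 -0.    -1.   ] stand xy [-41.1   0.2] F [-1.1 -1.3  0.9] Fs [-0.8 -1.5] w 24.6 q6 [-0.28  1.53]
shift tool mm [20.1  0.2  1.7]
```

servo_tool(
  motion=[
    [[0.003, 0, 0, 0, 0, 0, 0.025], [0.006, 0, 0, 0, 0, 0, 0.025], [0.009, 0, 0, 0, 0, 0, 0.025], [0.012, 0, 0, 0, 0, 0, 0.025], [0.015, 0, 0, 0, 0, 0, 0.025], [0.018, 0, 0, 0, 0, 0, 0.025], [0.021, 0, 0, 0, 0, 0, 0.025], [0.024, 0, 0, 0, 0, 0, 0.025]],
  ],
)

```text
clock: 9.05
tool_pos: [569.5, -111.9, 139.1]
ee_rot: [0.993, -0.117, -0.002, -0.0]
ft_force: [-6.3, 0.8, -0.3]
width: 0.271
```

servo_tool(
  motion=[
    [[0.003, 0, 0, 0, 0, 0, 0.025], [0.006, 0, 0, 0, 0, 0, 0.025], [0.009, 0, 0, 0, 0, 0, 0.025], [0.012, 0, 0, 0, 0, 0, 0.025], [0.015, 0, 0, 0, 0, 0, 0.025], [0.018, 0, 0, 0, 0, 0, 0.025]],
  ],
)

```text
clock: 9.65
tool_pos: [588.6, -116.5, 139.8]
ee_rot: [0.993, -0.117, 0.001, 0.0]
ft_force: [0.2, 0.1, -1.0]
width: 0.271
```

```bash
python3 - <<'E'
from h import *
rep((15,0,138))
p,D=capture("scene")
cv2.imwrite("pics/scene4z.png",cv2.resize(p[120:230,200:310],None,fx=5,fy=5,interpolation=cv2.INTER_CUBIC))
E
```

```text
t 9.65 tcp [ 588.6 -116.5  139.8] yaw -0.2352 z [ 0.001 -0.    -1.   ] stand xy [1.1 0.3] F [ 0.2  0.1 -1. ] Fs [0.1 0.1] w 25.2 q6 [-0.27  1.53]
shift tool mm [13.9  0.3  1.9]
```

View pics/scene4z.png

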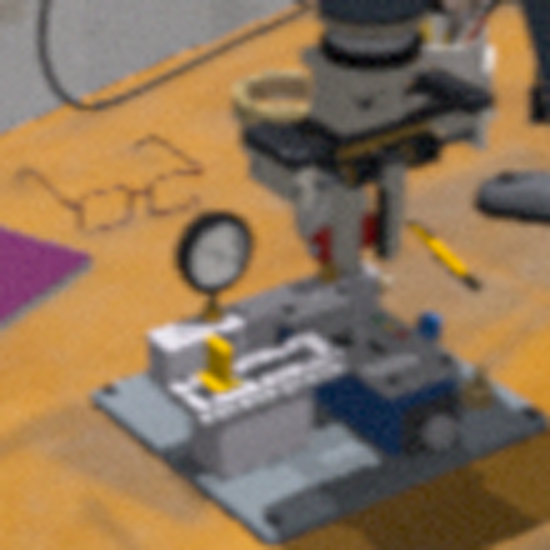

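The force dropped to zero with the grip behind the fingers (red at crop (320,240)), so it snapped over. I'll nudge a bit further to confirm.

servo_tool(
  motion=[
    [[0.003, 0, 0, 0, 0, 0, 0.025], [0.006, 0, 0, 0, 0, 0, 0.025], [0.009, 0, 0, 0, 0, 0, 0.025], [0.012, 0, 0, 0, 0, 0, 0.025], [0.014, 0, 0, 0, 0, 0, 0.025], [0.014, 0, 0, 0, 0, 0, 0.025]],
  ],
)

```text
clock: 10.3
tool_pos: [601.8, -119.7, 139.6]
ee_rot: [0.993, -0.117, 0.0, -0.0]
ft_force: [-0.1, -0.2, 0.1]
width: 0.267
```

servo_tool(
  motion=[
    [[-0.015, 0, 0, 0, 0, 0, 0.025], [-0.035, 0, 0, 0, 0, 0, 0.025], [-0.055, 0, 0, 0, 0, 0, 0.025], [-0.055, 0, -0.03, 0, 0, 0, 0.025], [-0.055, 0, -0.065, 0, 0, 0, 0.025], [-0.055, 0, -0.075, 0, 0, 0, 0.025], [-0.055, 0, -0.075, 0, 0, 0, 0.025]],
  ],
)

```text
clock: 11.0
tool_pos: [548.7, -107.0, 216.0]
ee_rot: [0.993, -0.117, 0.001, 0.0]
ft_force: [0.3, 0.2, 0.1]
width: 0.264
```

```bash
python3 - <<'E'
from h import *
rep((0,132,215))
p,D=capture("scene")
cv2.imwrite("pics/scene5z.png",cv2.resize(p[120:230,200:310],None,fx=5,fy=5,interpolation=cv2.INTER_CUBIC))
r,y=masks(p)
for nm,m in zip("ry",(r,y)):
  k,l,s,ce=cv2.connectedComponentsWithStats(m.astype(np.uint8))
  for i in range(1,k):
    if 200<ce[i][0]<310 and 120<ce[i][1]<230 and s[i][4]>8:
        q=np.median(pts("scene",D,l==i),0); print(nm,s[i],ce[i].round(1),q.round(1),(RS.T@(q[:2]-O)).round(1))
E
```

```text
t 11.0 tcp [ 548.7 -107.   216. ] yaw -0.2352 z [ 0.003 -0.001 -1.   ] stand xy [-40.    0.2] F [0.3 0.2 0.1] Fs [0.3 0.3] w 24.6 q6 [-0.28  1.53]
shift tool mm [  39.9 -131.8    1.1]
r [260 162  14   9  70] [267.  166.2] [ 617.8 -121.1  155.6] [30.5  2.6]
y [283 165  10  10  25] [287.8 169.9] [ 697.1 -370.8    8.7] [ 165.8 -221.8]
y [240 188   7  10  46] [243.2 193. ] [617.   21.2 100.5] [ -3.4 140.8]
```

View pics/scene5z.png

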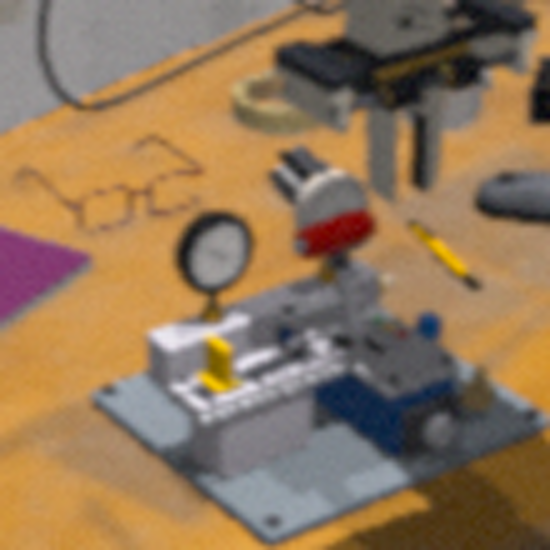

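The grip moved 82 mm along the stand's x (red at crop (338,232)), so the lever is at its far stop. The tab is still out at y≈139. I'm going back to the tab now.

servo_tool(
  motion=[
    [[0.008, -0.025, 0, 0, 0, 0, 0.04], [0.018, -0.06, 0, 0, 0, 0, 0.04], [0.028, -0.095, 0, 0, 0, 0, 0.04], [0.037, -0.125, 0, 0, 0, 0, 0.04], [0.04, -0.14, 0, 0, 0, 0, 0.04], [0.04, -0.14, 0, 0, 0, 0, 0.04], [0.04, -0.14, 0, 0, 0, 0, 0.04]],
  ],
)

```text
clock: 11.75
tool_pos: [618.9, 19.3, 213.8]
ee_rot: [0.993, -0.117, -0.001, 0.0]
ft_force: [0.0, 0.3, -0.3]
width: 0.432
```

```bash
python3 - <<'E'
from h import *
rep((0,139,100))
E
```

```text
t 11.75 tcp [618.9  19.3 213.8] yaw -0.2351 z [-0.002 -0.    -1.   ] stand xy [ -1.  139.4] F [ 0.   0.3 -0.3] Fs [-0.1  0.3] w 40.2 q6 [-0.04  1.76]
shift tool mm [  1.2   0.3 113.8]
```

servo_tool(
  motion=[
    [[0, 0, 0.025, 0, 0, 0, 0.04], [0, 0, 0.055, 0, 0, 0, 0.04], [0, 0, 0.08, 0, 0, 0, 0.04], [0, 0, 0.095, 0, 0, 0, 0.04], [0, 0, 0.105, 0, 0, 0, 0.04], [0, 0, 0.113, 0, 0, 0, 0.04], [0, 0, 0.113, 0, 0, 0, 0.04], [0, 0, 0.113, 0, 0, 0, 0.04]],
  ],
)

```text
clock: 12.55
tool_pos: [620.0, 20.0, 102.4]
ee_rot: [0.993, -0.117, 0.001, -0.0]
ft_force: [-0.5, 0.5, 0.1]
width: 0.429
```

```bash
python3 - <<'E'
from h import *
rep((0,94,100))
E
```

```text
t 12.55 tcp [620.   20.  102.4] yaw -0.2352 z [ 0.001 -0.    -1.   ] stand xy [-1.000e-01  1.403e+02] F [-0.5  0.5  0.1] Fs [-0.6  0.4] w 39.9 q6 [-0.04  1.76]
shift tool mm [ 0.1 46.3  2.4]
```

servo_tool(
  motion=[
    [[0, 0.005, 0.002, 0, 0, 0, 0.04], [0, 0.01, 0.002, 0, 0, 0, 0.04], [0, 0.014, 0.002, 0, 0, 0, 0.04], [0, 0.017, 0.002, 0, 0, 0, 0.04], [0, 0.02, 0.002, 0, 0, 0, 0.04], [0, 0.023, 0.002, 0, 0, 0, 0.04], [0, 0.026, 0.002, 0, 0, 0, 0.04], [0, 0.029, 0.002, 0, 0, 0, 0.04]],
  ],
)

```text
clock: 13.35
tool_pos: [612.9, -8.2, 99.8]
ee_rot: [0.993, -0.117, 0.0, -0.0]
ft_force: [-0.2, 2.9, 1.5]
width: 0.431
```

servo_tool(
  motion=[
    [[0, 0.003, 0, 0, 0, 0, 0.04], [0, 0.006, 0, 0, 0, 0, 0.04], [0, 0.009, 0, 0, 0, 0, 0.04], [0, 0.011, 0, 0, 0, 0, 0.04], [0, 0.013, 0, 0, 0, 0, 0.04], [0, 0.013, 0, 0, 0, 0, 0.04]],
  ],
)

```text
clock: 13.95
tool_pos: [609.7, -21.2, 99.5]
ee_rot: [0.993, -0.117, -0.0, 0.0]
ft_force: [0.3, 0.5, 0.3]
width: 0.431
```

```bash
python3 - <<'E'
from h import *
rep((0,94,100))
E
```

```text
t 13.95 tcp [609.7 -21.2  99.5] yaw -0.2353 z [-0. -0. -1.] stand xy [-0.6 97.9] F [0.3 0.5 0.3] Fs [0.1 0.6] w 40.1 q6 [-0.11  1.7 ]
shift tool mm [ 0.6  3.9 -0.5]
```

Now 1 mm steps, watching the force for the stop.

servo_tool(
  motion=[
    [[0, 0.001, 0, 0, 0, 0, 0.04], [0, 0.002, 0, 0, 0, 0, 0.04], [0, 0.002, 0, 0, 0, 0, 0.04]],
  ],
)

```text
clock: 14.25
tool_pos: [609.3, -22.8, 99.6]
ee_rot: [0.993, -0.117, -0.0, 0.0]
ft_force: [0.4, 0.6, 0.1]
width: 0.431
```

servo_tool(
  motion=[
    [[0, 0.001, 0, 0, 0, 0, 0.04], [0, 0.001, 0, 0, 0, 0, 0.04]],
  ],
)

```text
clock: 14.45
tool_pos: [609.1, -23.8, 99.5]
ee_rot: [0.993, -0.117, -0.0, 0.0]
ft_force: [1.1, 0.7, 0.7]
width: 0.433
```

servo_tool(
  motion=[
    [[0, 0.001, 0, 0, 0, 0, 0.04], [0, 0.001, 0, 0, 0, 0, 0.04]],
  ],
)

```text
clock: 14.65
tool_pos: [608.8, -24.8, 99.6]
ee_rot: [0.993, -0.117, -0.0, 0.0]
ft_force: [0.2, 2.5, -0.0]
width: 0.431
```

```bash
python3 - <<'E'
from h import *
rep((0,94,100))
E
```

```text
t 14.65 tcp [608.8 -24.8  99.6] yaw -0.2352 z [-0. -0. -1.] stand xy [-0.6 94.2] F [ 0.2  2.5 -0. ] Fs [-0.4  2.5] w 40.1 q6 [-0.12  1.69]
shift tool mm [ 0.6  0.2 -0.4]
```

servo_tool(
  motion=[
    [[0, 0.001, 0, 0, 0, 0, 0.04], [0, 0.001, 0, 0, 0, 0, 0.04]],
  ],
)

```text
clock: 14.85
tool_pos: [608.7, -25.1, 99.6]
ee_rot: [0.993, -0.117, 0.0, -0.001]
ft_force: [0.6, 6.0, -1.1]
width: 0.433
```

servo_tool(
  motion=[
    [[0, 0.001, 0, 0, 0, 0, 0.04], [0, 0.001, 0, 0, 0, 0, 0.04]],
  ],
)

```text
clock: 15.05
tool_pos: [608.7, -25.3, 99.6]
ee_rot: [0.993, -0.117, 0.0, -0.001]
ft_force: [3.4, 11.5, -1.7]
width: 0.432
```

The force climbs to about 12 N with no more travel, so the slide is at its inner stop. I'll back off, lift and check.

servo_tool(
  motion=[
    [[0, -0.004, 0, 0, 0, 0, 0.04], [0, -0.01, 0, 0, 0, 0, 0.04], [0, -0.016, 0, 0, 0, 0, 0.04], [0, -0.016, 0, 0, 0, 0, 0.04], [0, -0.016, 0, 0, 0, 0, 0.04]],
  ],
)

```text
clock: 15.55
tool_pos: [612.2, -11.0, 99.6]
ee_rot: [0.993, -0.117, -0.0, 0.0]
ft_force: [-0.4, 0.0, -0.2]
width: 0.431
```

servo_tool(
  motion=[
    [[0, 0, -0.02, 0, 0, 0, 0.04], [0, 0, -0.05, 0, 0, 0, 0.04], [0, 0, -0.085, 0, 0, 0, 0.04], [0, 0, -0.115, 0, 0, 0, 0.04], [-0.04, 0, -0.12, 0, 0, 0, 0.04], [-0.08, 0, -0.12, 0, 0, 0, 0.04], [-0.12, 0.0, -0.12, 0, 0, 0, 0.04], [-0.16, 0, -0.12, 0, 0, 0, 0.04]],
  ],
)

```text
clock: 16.35
tool_pos: [454.9, 26.3, 219.6]
ee_rot: [0.993, -0.117, 0.0, 0.0]
ft_force: [1.0, 0.1, 0.7]
width: 0.431
```

servo_tool(
  motion=[
    [[-0.03, 0.02, 0, 0, 0, 0, 0.04], [-0.06, 0.05, 0, 0, 0, 0, 0.04], [-0.08, 0.09, 0, 0, 0, 0, 0.04], [-0.08, 0.13, 0, 0, 0, 0, 0.04], [-0.08, 0.17, 0, 0, 0, 0, 0.04], [-0.08, 0.21, 0, 0, 0, 0, 0.04], [-0.08, 0.25, 0, 0, 0, 0, 0.04], [-0.08, 0.25, 0, 0, 0, 0, 0.04]],
  ],
)

```text
clock: 17.15
tool_pos: [319.6, -201.7, 219.9]
ee_rot: [0.993, -0.12, 0.0, 0.001]
ft_force: [0.4, -0.5, -0.4]
width: 0.431
```

```bash
python3 - <<'E'
from h import *
rep()
for n in("scene","top"):
  p,D=capture(n)
  x0,x1,y0,y1=(200,310,120,230) if n=="scene" else (225,350,125,235)
  cv2.imwrite(f"pics/{n}6z.png",cv2.resize(p[y0:y1,x0:x1],None,fx=5,fy=5,interpolation=cv2.INTER_CUBIC))
  cv2.imwrite(f"pics/{n}6.png",p)
  r,y=masks(p)
  for nm,m in zip("ry",(r,y)):
   k,l,s,ce=cv2.connectedComponentsWithStats(m.astype(np.uint8))
   for i in range(1,k):
    if x0<ce[i][0]<x1 and y0<ce[i][1]<y1 and s[i][4]>8:
        q=np.median(pts(n,D,l==i),0); print(n,nm,s[i],ce[i].round(1),q.round(1),(RS.T@(q[:2]-O)).round(1))
E
```

```text
t 17.15 tcp [ 319.6 -201.7  219.9] yaw -0.2397 z [ 0.    -0.001 -1.   ] stand xy [-240.7 -145.3] F [ 0.4 -0.5 -0.4] Fs [ 0.5 -0.4] w 40.1 q6 [-0.69  1.13]
scene r [260 162  15   9  78] [267.4 165.9] [ 618.4 -123.1  156. ] [31.6  0.8]
scene y [283 165  10  10  25] [287.9 169.9] [ 699.5 -371.2    7.2] [ 168.2 -221.6]
scene y [246 185   8  11  51] [249.5 190.5] [611.6  -7.1  99.3] [ -2. 112.]
top r [290 162  23  12 177] [300.9 167.6] [ 624.8 -126.   159.4] [38.5 -0.6]
top y [254 170   8  12  59] [257.6 176.4] [612.2  -8.9 108.8] [ -1.  110.4]
```

View pics/scene6z.png

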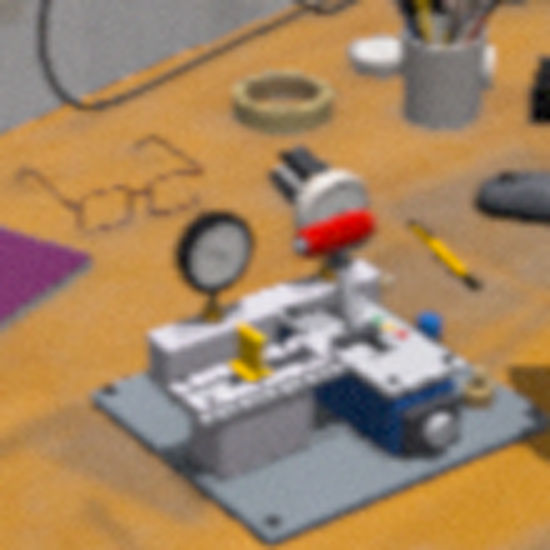

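View pics/top6.png

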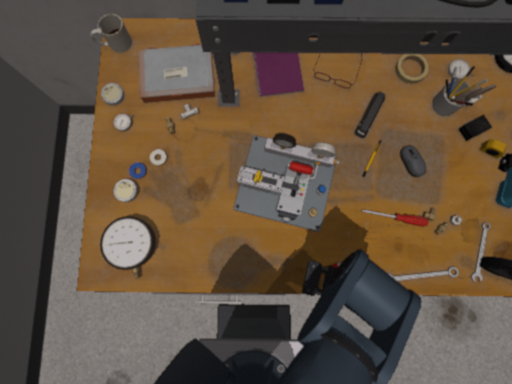

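The tab is back at its starting pixels ((257.6,176.4) in the top view). The grip is at the far stop ((300.9,167.6)), and the loose parts look unmoved. The gripper is clear, so I'm handing in.

```bash
python3 -c "
from workcell import *
print(finish_job())"
```

```text
the job is handed in; nothing more can be done
None
```

I pushed the lock slide out about 28 mm, pushed the lever past both humps to its far stop, pushed the slide back in, and handed the job in at about 17 s.

**Last checks:**
- **Slide:** the tab is at y = 110–112 mm in the stand's frame, with fully in being 110 mm. The force rose to about 12 N with no more travel, so it is at its inner stop.
- **Lever:** the grip moved 82 mm from its start, which matches the full travel to the far stop. It was still there after the slide went in.
- **Forces:** the highest force I saw at the end of a move was about 12 N; the limit is 40 N.
- **Loose parts:** the five parts look unmoved in the final top view; I judged this by eye and did not measure it.
- **Gripper:** it was clear of the stand and everything else, with no force reading beyond noise.

No check failed. My position estimates for the stand from the different views disagreed by 2–4 mm.

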